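# Tap the mould wedge tight with a mallet

## Robot

A 6-joint arm with a two-finger parallel gripper is mounted at the origin on the work surface. World frame = base frame: x ahead of the robot, y to its left, z up, the work surface at z = 0. Lengths are in m, angles in rad, forces in N, time in s.
With the tool pointing down it reaches from about 0.3 to 0.775 m from the base axis. Payload 14.6 kg.
Tool frame: the origin (TCP) lies at the very end of the fingers, on their centre line; the grasp point (between the pads) lies 19 mm behind it; z points along the fingers, y is the line along which they close (so a half turn about z gives the same grasp; the last joint's range is limited). The gripper opens to 94 mm and grips with 3 to 60 N. Pads are 16 mm wide; open, the fingers measure 119 mm over their backs; the gripper's body (75 mm by 177 mm) begins 78 mm behind the grasp point.
Start: joints at [1.193, 0.3, 1.521, -0, 1.321, -0.067], TCP at [0.168, 0.524, 0.205] pointing down, gripper open.
Joint ranges: [-3.03, 3.03], [-0.79, 2.21], [0.23, 2.52], [-1.04, 4.18], [0, 3.07], [-2.55, 2.55]. Speed limits (rad/s): [2.22, 2.22, 2.57, 3.14, 3.14, 3.14].

## Interface

Orientations are given as [roll, pitch, yaw] about the fixed x, y, z axes, in that order (R = Rz(yaw) Ry(pitch) Rx(roll)).
In Python, from station import ctrl, cams gives the robot as it stands. The module is installed in compiled form; this text tells all that it offers.
- The arm moves only by the tool arm_command, never from a script. Its argument "plan" is a list that holds one entry, the list of rows, each a list of 7 numbers: the shift along the tool's x, y, z in shares of 1 m (1.0 is 1 m), then the turn, a rotation vector about the tool's x, y, z in shares of 4 rad (1.0 is 4 rad), then the closure, from -1 (fully open) to 1 (shut). A call has 1 to 12 rows; each row is the pose to reach, as a shift and turn from the pose commanded when the call began, along the tool's axes at that moment; what a row does not reach only later rows make up. A row lasts 1/10 s, in which the tool goes at most 50 mm and 8.59 degrees, less where a joint would pass 70% of its speed; a pose out of reach is approached as far as the arm can. No shift or turn number may pass 1 either way. A call with a gripper value outside its range is refused whole. The fingers move at their own pace and stop on an object; "squeeze" is the grip in N (left out, the last holds). Time passes only in rows, so rows that repeat a pose let the fingers close. It gives the time, the measured TCP pose, the force, the opening and the grip force at its end, in the units of the state.
- ctrl.get_obs(): the state, without advancing time (a new reading comes with each control period).
- cams.camera(name): name is "side" or "top" or "wrist"; returns (picture, depth): 400x640x3 uint8, blue, green, red; 400x640 float32, m along the optical axis (not along the pixel's ray), 0 where there is no reading.
- cams.camera_info(name): a dict with "fx", "fy", "cx", "cy" (pixels), "dist_coeffs" ([k1, k2, p1, p2, k3] as OpenCV has them; the pictures are not rectified), "world_to_cam" (4x4, takes a point from world to camera coordinates). Camera axes: x right, y down, z forward; pixel columns grow to the right and rows downward; lengths in m; the calibration is good to about 2 mm. A picture is of the moment at which its call begins: read the wrist's pose just before it. camera_info takes no time and is no camera call; for the wrist camera it gives the pose at the moment of the call.
- ctrl.hand_in(): hands the job in; it is judged then, once.
The state is a dict: "time_s": time; "qpos": joint angles; "joint_vel": joint speeds; "tau": joint torques, N m; "ee_pos": TCP position; "eef_rot": TCP orientation; "force": force on the tool from outside, world axes, zero at the start; "moment": the same for the moment, N m; "grip_width": finger opening in m; "grip_force": force on a finger pad.
Only numpy, scipy, OpenCV 4.12 (cv2) and the standard library are available. Lean on these libraries where they do the work, as an engineer would, in place of code of your own. Each camera call takes 0.05 s, during which the arm holds its last target. There are 200 camera calls.

## Task

The two-part tea-brick mould lies loose in its wooden clamping frame. Pick up the mallet and, with several separate light taps on the thick end of the wedge, drive the wedge sideways into the frame until it stops advancing and sits tight; do not pound it and do not push the wedge or mould with the fingers. Then lay the mallet flat on the table clear of the frame and let go, leaving the other things on the table where they are.

Things in the scene. Friction and masses are not known exactly. Their poses are not given: they have to be found in the camera images.
- frame: Wooden clamping frame fixed to the table: base plate 180 x 160 (y) x 15 mm high; on it, from -x to +x: cork-faced stop bar, two pale mould halves, wedge, slanted cheek (all to 59 mm over the table at most). Origin on the table, 15 mm to +x and +y of the plate's middle. Its +y is the direction in which the wedge is driven; the wedge sticks out at the -y end.
- frame_mouth (a point): Point at the base plate's -y edge (95 mm to -y of the frame's origin, 32 mm up, under the wedge). How deep the wedge goes until tight differs by some 30 mm from start to start (adjustable stop bar) and must be felt: the butt ends 20 mm inside to 25 mm outside this edge, so carry the mallet's head over the 15 mm plate. Tight: a tap that builds up to 10 to 15 N on the tool gains less than 1 mm.
- mould_wedge_half: Mould half beside the wedge: pale wooden block 40 (x) x 116 (y) x 40 mm high, loose on the base plate, a few mm of play at the start. Origin: centre of its underside. Its twin lies on its -x side, the wedge on its +x side; the tight wedge presses on it.
- wedge: Dark waxed wooden wedge, loose, 0.12 kg, 170 mm long (its y), 34 mm high, on the base plate (underside 15 mm over the table). 12 mm thick at the thin +y end, growing 1 in 8 to 32 mm at the butt (-y). Origin: underside, mid length, 11 mm from its flat -x face. Loose it slides with under 2 N; once it grips, the force climbs over the last several mm.
- wedge_butt (a point): Middle of the wedge's flat butt face (31 wide, 34 mm high, looking to its -y), 32 mm over the table: strike here (a few mm higher is fine), about 40 mm/s; over 35 N on it, or over 50 N from wedge to mould, bruises the wood. Starts 55 to 67 mm outside the base plate's -y edge.
- mallet: Wooden mallet, about 0.25 kg, lying flat. Head: block 44 (x) x 84 (y) x 34 mm high, two equal striking faces at its y = -42 and +42 mm. Handle: bar 20 mm wide (y), 30 mm high, from x = -20 to -170 mm, underside level with the head's. Origin: centre of the head's underside.
- mallet_grip (a point): Point on the handle near the mallet's balance point, 50 mm to -x of its origin, 15 mm above its underside: grip here across the 20 mm width, firmly (100 N or more), so that the mallet does not turn in the fingers.
- ewer: White porcelain ewer, 185 mm high, 92 mm across; origin centre of its underside. A bystander.
- jar_tall: White jar with wooden lid, 105 mm high, 84 mm across; origin centre of its underside. A bystander.
- jar_low: White jar with wooden lid, 85 mm high, 80 mm across; origin centre of its underside. A bystander.
- bowl: Dark blue tea bowl, 65 mm high, 116 mm across; origin centre of its underside. A bystander.
- cup: Small white cup, 45 mm high, 64 mm across; origin centre of its underside. A bystander.
- scoop: Flat bamboo tea scoop, 170 mm long, 12 mm high; origin near its middle on the underside. A bystander.
- ink_stone: Dark slab 110 x 70 x 18 mm; origin centre of its underside. A bystander.
Not all that is in view belongs to the job. What is shaped like the mould_wedge_half but blue or red is not meant.

How it is judged:
By the outcome, as a careful person would: the job done as asked, in the order asked, and still so for the second after the job is handed in, with the robot touching nothing.
It also fails if it takes over 48 s, if anything falls off the work surface, if the arm or the gripper's body presses on something with over 40 N, if the wrist force passes 120 N, or if a joint passes its speed limit or range.

## Working session

There is one attempt and no reset: what is moved stays moved. The work goes in short steps, Python scripts to look and compute and a tool call to move; the robot and the scene stay as the last step left them, time stands still between calls to the robot, and variables do not carry over. Pictures are saved under pics/ and viewed, at most 10 in all, crops included, and the job is handed in when it is done.

Besides the shell and the picture viewer there is one more tool, called after "Emit:" by a JSON object that holds its "method" and its "body", one argument or row to a line. arm_command: Moves the arm, as the interface text tells. Its arguments: {"type":"object","properties":{"plan":{"type":"array"},"squeeze":{"type":"number"}},"required":["plan"]}

```bash
mkdir -p pics; cat > h.py <<'E'
import numpy as np, cv2
from station import ctrl, cams
def grab(n):
    info=cams.camera_info(n); im,d=cams.camera(n); return im,d,info
def rays(info,px):
    K=np.array([[info['fx'],0,info['cx']],[0,info['fy'],info['cy']],[0,0,1.]])
    u=cv2.undistortPoints(np.array(px,float).reshape(-1,1,2),K,np.array(info['dist_coeffs'],float)).reshape(-1,2)
    T=np.array(info['world_to_cam']);R=T[:3,:3];o=-R.T@T[:3,3]
    return o,np.c_[u,np.ones(len(u))]@R   # scale by depth z
def onplane(info,px,z):
    o,d=rays(info,px); return o+d*((z-o[2])/d[:,2])[:,None]
def cloud(info,dep):
    v,u=np.indices(dep.shape); o,d=rays(info,np.c_[u.ravel(),v.ravel()])
    return (o+d*dep.reshape(-1,1)).reshape(*dep.shape,3)
E
python3 - <<'E'
from h import *
print(ctrl.get_obs())
for n in ("top","side"):
    im,d,i=grab(n); cv2.imwrite(f"pics/{n}0.png",im); np.savez(f"{n}0.npz",im=im,d=d)
    T=np.array(i['world_to_cam']); print(n,(-T[:3,:3].T@T[:3,3]).round(3),T[2,:3].round(2))
E
```

```text
{'time_s': 0.0, 'qpos': array([ 1.19339815e+00,  3.00464990e-01,  1.52156552e+00, -5.45770246e-05,
        1.32069367e+00, -6.66141870e-02]), 'joint_vel': array([ 2.13196818e-03, -9.80267062e-05, -2.12848880e-03, -1.17321723e-05,
        1.94963736e-04, -1.87184165e-03]), 'tau': array([ 5.43309987e-03, -5.31813169e+01, -3.52746499e+01,  7.11041735e-02,
        2.42605212e-02, -7.72199337e-05]), 'ee_pos': array([0.16812225, 0.52340579, 0.20489626]), 'eef_rot': array([-3.14046012e+00, -2.25736098e-05,  2.83082219e+00]), 'force': array([-0.1181231 , -0.02672754, -0.44733928]), 'moment': array([-0.05403262,  0.0073691 ,  0.00153952]), 'grip_force': 0.0, 'grip_width': 0.09366562335121437}
top [ 0.285 -0.023  1.341] [ 0.18 -0.01 -0.98]
side [ 0.384 -0.859  0.716] [ 0.13  0.77 -0.62]
```

View pics/top0.png

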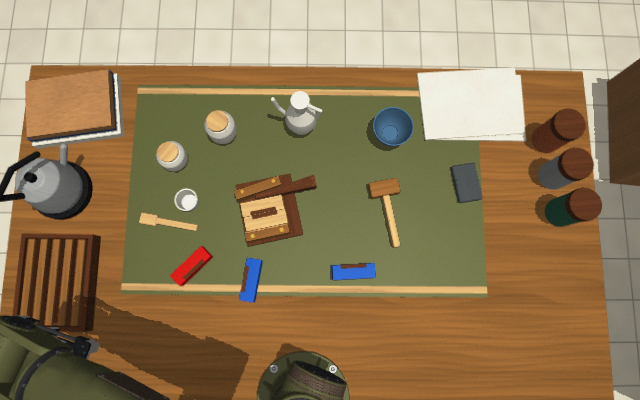

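View pics/side0.png

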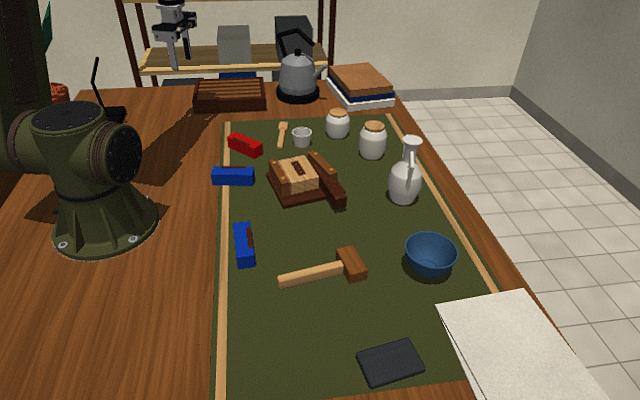

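The top view shows the mallet at head (384,188) with its handle running to (395,245). In the frame at (270,212), the wedge butt sticks out at (315,182). The distractors are a red block at (191,266) and blue blocks at (251,280) and (353,271). There is only one mallet. The bystanders are the ewer, jars, bowl, cup, scoop and stone.

```bash
python3 - <<'E'
from h import *
D=np.load("top0.npz");im,d=D['im'],D['d'];i=cams.camera_info("top")
P=cloud(i,d)
print('table z',np.median(P[150:160,330:345,2]))
Z=P[...,2]-np.median(P[150:160,330:345,2])
def rect(name,sl,lo,hi,z):
    m=np.zeros(Z.shape,np.uint8);m[sl]=((Z[sl]>lo)&(Z[sl]<hi))
    n,l,s,c=cv2.connectedComponentsWithStats(m);k=1+np.argmax(s[1:,4]);v,u=np.nonzero(l==k)
    w=onplane(i,np.c_[u,v],z); r=cv2.minAreaRect((w[:,:2]*1000).astype(np.float32)); print(name,len(u),np.round(r[0],1),np.round(r[1],1),round(r[2],1),cv2.boxPoints(r).round(0).tolist(),'z',np.median(P[...,2][l==k]).round(4))
rect('mallet',np.s_[165:255,360:410],.02,.045,.032)
rect('head',np.s_[165:202,360:410],.02,.045,.034)
rect('handle',np.s_[203:255,360:410],.015,.045,.030)
rect('wedgeout',np.s_[170:200,298:325],.035,.06,.049)
rect('frameall',np.s_[165:255,225:325],.008,.08,.03)
rect('mould',np.s_[190:235,236:300],.05,.065,.055)
np.set_printoptions(linewidth=250)
print((Z[172:202:2,284:322:2]*1000).round().astype(int))
a=cv2.resize(im[165:255,225:415],None,fx=4.2,fy=4.2,interpolation=cv2.INTER_CUBIC);cv2.imwrite("pics/crop.png",a)
E
```

```text
table z 0.00033713946573155074
mallet 850 [ 499.6 -236. ] [192.   85.2] 11.7 [[397.0, -214.0], [414.0, -297.0], [602.0, -258.0], [585.0, -175.0]] z 0.0306
head 515 [ 562.  -222.5] [63.3 85.1] 11.2 [[523.0, -187.0], [539.0, -270.0], [601.0, -258.0], [585.0, -175.0]] z 0.0321
handle 346 [ 467.1 -240.9] [127.3  21.8] 11.2 [[403.0, -243.0], [407.0, -264.0], [532.0, -239.0], [527.0, -218.0]] z 0.028
wedgeout 205 [579.9  -1.1] [34.6 51.5] 13.4 [[557.0, 20.0], [569.0, -30.0], [603.0, -22.0], [591.0, 28.0]] z 0.0476
frameall 3826 [512.8  73.9] [178.  229.3] 12.8 [[401.0, 166.0], [451.0, -58.0], [625.0, -18.0], [574.0, 205.0]] z 0.0516
mould 1441 [479.3 110.9] [107.5 118.4] 12.2 [[414.0, 157.0], [439.0, 42.0], [544.0, 64.0], [519.0, 180.0]] z 0.0546
[[  -2    5    0    2   -5   -2    3   -2    1   -1    4    1   -4   -6    3   -3    1    0   -4]
 [  -4   14    9   -5   -4    1    2    4   -1   -5    2   -4   -3   -2    0    0   -1   -1    1]
 [  14   14   18   16    2   -2    3    1   -1   -8    4    0   41   46   49   -1   -2   -1   -1]
 [  15   17   15   13   -1   -3    1   -3   -4   46   4
[... 421 characters left out ...]
-5   -3   -1]
 [  49   44   43   52   51   49   47   46 1341   50   49   39   39   28   25   19 1341    1   -1]
 [  48   48   51   48   48   47   46   37   32   27   18   14   -3   -3   -1   -1    1    2    3]
 [  46   49   39   39   29   19   20   -1   -1   -1   -3    0   -1    0    1    0    4    6   -1]
 [  22   14   11   10   12   13    0   -2    2    1    3    3    2    1   -5    1    1   -3    1]
 [   9   13   15   15   10   14   -1    0   -1   -6   -4   -4   -2   -4   -2   -1    1   -2   -7]
 [  15   15   13   14   12   14    1   -4   -3    2    1    0    0   -2   -2   -2   -3   -1   -4]
 [  15   14   13   12   16   14    1   -5   -1    6   -2    0   -3   -3    0   -1   -5    1    1]]
```

View pics/crop.png

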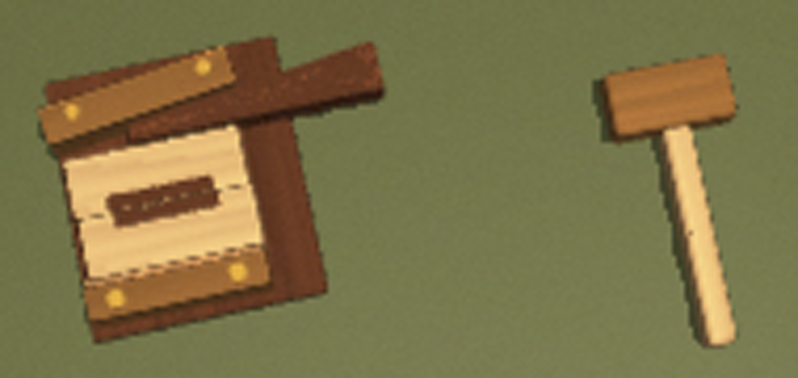

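The crop confirms the choice: mallet head at crop (668,95), wedge butt corners (373,42) and (382,88), and both pale mould halves seated in the frame. Measured heights (30, 34, 49 and 55 mm) and the 192 x 85 mm mallet outline match the description.

```bash
cat >> h.py <<'E'
from scipy.spatial.transform import Rotation as Rn
def todo(target,yaw=None):
    o=ctrl.get_obs();R=Rn.from_euler('xyz',o['eef_rot']);s=R.inv().apply(np.array(target)-o['ee_pos'])*1000
    t=None
    if yaw is not None: t=(R.inv()*Rn.from_euler('xyz',[np.pi,0,yaw])).as_rotvec().round(4)
    print('shift mm',s.round(1),'turn',t)
E
python3 - <<'E'
from h import *
i=cams.camera_info("top")
b=onplane(i,[(313.8,175),(316.2,186)],.049)*1000
e=onplane(i,[(290.5,174),(302.9,234.5)],.015)*1000
w=onplane(i,[(225+240/4.2,165+122/4.2),(225+382/4.2,165+90/4.2)],.049)*1000
for n,p in(('butt',b),('plateedge',e),('wedge -x face',w)): v=p[1]-p[0];print(n,p.round(1).tolist(),np.linalg.norm(v).round(1),np.degrees(np.arctan2(v[1],v[0])).round(1))
todo([.527,-.230,.15],np.pi+np.radians(11.5))
E
```

```text
butt [[601.2, -23.2, 49.0], [569.9, -30.2, 49.0]] 32.1 -167.4
plateedge [[611.8, 43.5, 15.0], [438.3, 5.5, 15.0]] 177.6 -167.6
wedge -x face [[546.1, 63.7, 49.0], [568.7, -29.6, 49.0]] 96.0 -76.4
shift mm [-572.1 -607.5   55.5] turn [-1.000e-03 -3.000e-04 -5.115e-01]
```

Units first: shifts go in shares of 1 m and turns go in shares of 4 rad. So -607 mm / 1000 = -0.607, -572 mm / 1000 = -0.572, -0.15 rad / 4 = -0.0375.

Emit:
{"method": "arm_command", "body": {
  "plan": [
    [[-0.048,-0.051,0.005,0,0,-0.0125,-1],[-0.095,-0.101,0.009,0,0,-0.025,-1],[-0.143,-0.152,0.014,0,0,-0.0375,-1],[-0.191,-0.202,0.018,0,0,-0.05,-1],[-0.238,-0.253,0.023,0,0,-0.0625,-1],[-0.286,-0.304,0.028,0,0,-0.075,-1],[-0.334,-0.354,0.032,0,0,-0.0875,-1],[-0.381,-0.405,0.037,0,0,-0.1,-1],[-0.429,-0.456,0.041,0,0,-0.1125,-1],[-0.477,-0.506,0.046,0,0,-0.125,-1],[-0.524,-0.557,0.05,0,0,-0.1275,-1],[-0.572,-0.607,0.055,0,0,-0.1278,-1]]
  ],
  "squeeze": 60
}}

```text
time_s: 1.3
ee_pos: [0.4261, -0.019, 0.1659]
eef_rot: [-3.142, 0.0, -2.941]
force: [0.8, 1.3, 0.3]
grip_width: 0.094
grip_force: 0.0
```

```bash
python3 - <<'E'
from h import *
o=ctrl.get_obs();print(o['time_s'],o['ee_pos'],o['eef_rot'],o['qpos'].round(2))
todo([.527,-.230,.15],np.pi+np.radians(11.5))
E
```

```text
1.3 [ 0.42607312 -0.01903786  0.16589425] [-3.14154656e+00  2.71453670e-04 -2.94121153e+00] [-0.13  0.06  1.9   0.    1.18 -1.9 ]
shift mm [ -56.9 -226.8   15.9] turn [-0.      0.0003 -0.0003]
```

Scaled: -200 mm / 1000 = -0.2, -50 mm / 1000 = -0.05.

Emit:
{"method": "arm_command", "body": {
  "plan": [
    [[-0.05,-0.2,0.015,0,0,0,-1],[-0.05,-0.2,0.015,0,0,0,-1],[-0.05,-0.2,0.015,0,0,0,-1],[-0.05,-0.2,0.015,0,0,0,-1],[-0.05,-0.2,0.015,0,0,0,-1],[-0.05,-0.2,0.015,0,0,0,-1],[-0.05,-0.2,0.015,0,0,0,-1]]
  ]
}}

```text
time_s: 2.0
ee_pos: [0.5141, -0.2019, 0.1509]
eef_rot: [3.141, -0.0, -2.941]
force: [-0.1, 0.0, -0.4]
grip_width: 0.0942
grip_force: 0.0
```

```bash
python3 - <<'E'
from h import *
todo([.527,-.230,.15],np.pi+np.radians(11.5))
im,d,i=grab("wrist");cv2.imwrite("pics/w1.png",im);np.savez("w1.npz",im=im,d=d)
P=cloud(i,d);Z=P[...,2]
hsv=cv2.cvtColor(im,cv2.COLOR_BGR2HSV)
m=((Z>.015)&(Z<.05)&(d>0)&(abs(P[...,0]-.5)<.14)&(abs(P[...,1]+.23)<.1)).astype(np.uint8)
n,l,s,c=cv2.connectedComponentsWithStats(m)
for k in range(1,n):
    if s[k,4]>300:
        w=P[l==k];print(len(w),s[k],c[k].round(),'z',np.median(w[:,2]).round(4),[np.round(x,1) for x in cv2.minAreaRect((w[:,:2]*1000).astype(np.float32))])
# handle edges by x slices
for x in (.45,.48,.5,.52,.535):
    q=P[(m>0)&(abs(P[...,0]-x)<.003)]
    if len(q): print(x,(np.percentile(q[:,1],[1,50,99])*1000).round(1),len(q))
E
```

```text
shift mm [ -7.1 -30.1   0.9] turn [ 0.0005 -0.0004 -0.    ]
5205 [ 256   86   73  172 5205] [292. 197.] z 0.03 [array([ 499.9, -237.5]), array([189.5,  82.9]), np.float64(10.7)]
0.45 [-256.8 -247.1 -238.1] 108
0.48 [-251.6 -241.2 -232. ] 107
0.5 [-248.5 -237.5 -227.9] 102
0.52 [-243.8 -234.  -224.1] 96
0.535 [-241.5 -231.4 -221.5] 90
```

View pics/w1.png

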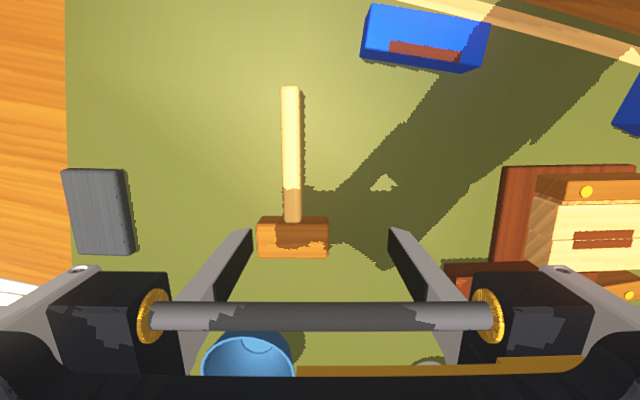

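The wrist view shows the mallet centred at (292,197), with the handle between the fingers' line and nothing else close by. Its angle is about 11°.

Scaled: 145 mm / 1000 = 0.145, 135 mm / 1000 = 0.135, 0.009 rad / 4 = 0.0023.

Emit:
{"method": "arm_command", "body": {
  "plan": [
    [[-0.007,-0.032,0.001,0,0,0.0023,-1],[-0.007,-0.032,0.04,0,0,0.0023,-1],[-0.007,-0.032,0.08,0,0,0.0023,-1],[-0.007,-0.032,0.115,0,0,0.0023,-1],[-0.007,-0.032,0.135,0,0,0.0023,-1],[-0.007,-0.032,0.145,0,0,0.0023,-1],[-0.007,-0.032,0.145,0,0,0.0023,-1]]
  ]
}}

```text
time_s: 2.75
ee_pos: [0.5274, -0.2319, 0.0057]
eef_rot: [3.141, -0.001, -2.949]
force: [-0.3, 0.5, -0.2]
grip_width: 0.0941
grip_force: 0.0
```

```bash
python3 - <<'E'
from h import *
todo([.527,-.2325,.005],np.pi+np.radians(11))
E
```

```text
shift mm [ 0.6 -0.5  0.7] turn [ 0.0007 -0.0008  0.0003]
```

Emit:
{"method": "arm_command", "body": {
  "plan": [
    [[0,0,0,0,0,0,0.3],[0,0,0,0,0,0,1],[0,0,0,0,0,0,1],[0,0,0,0,0,0,1],[0,0,0,0,0,0,1],[0,0,0,0,0,0,1],[0,0,0,0,0,0,1],[0,0,0,0,0,0,1]]
  ],
  "squeeze": 60
}}

```text
time_s: 3.55
ee_pos: [0.5277, -0.2329, 0.0059]
eef_rot: [3.142, -0.0, -2.95]
force: [-1.1, -0.7, -0.9]
grip_width: 0.0333
grip_force: 0.0
```

Emit:
{"method": "arm_command", "body": {
  "plan": [
    [[0,0,0,0,0,0,1],[0,0,0,0,0,0,1],[0,0,0,0,0,0,1],[0,0,0,0,0,0,1],[0,0,0,0,0,0,1]]
  ]
}}

```text
time_s: 4.05
ee_pos: [0.5277, -0.2328, 0.006]
eef_rot: [3.141, -0.0, -2.95]
force: [-0.8, 1.6, -0.5]
grip_width: 0.0194
grip_force: 60.0
```

```bash
python3 - <<'E'
from h import *
todo([.555,-.102,.025],np.pi+np.radians(12.4))
E
```

```text
shift mm [-51.7 123.2 -19. ] turn [ 0.0001 -0.0001 -0.0252]
```

Scaled: 123 mm / 1000 = 0.123, 118 mm / 1000 = 0.118, -0.025 rad / 4 = -0.0063.

Emit:
{"method": "arm_command", "body": {
  "plan": [
    [[0,0,-0.01,0,0,0,1],[0,0,-0.019,0,0,0,1],[-0.01,0.025,-0.019,0,0,-0.0025,1],[-0.025,0.06,-0.019,0,0,-0.005,1],[-0.04,0.095,-0.019,0,0,-0.0063,1],[-0.05,0.118,-0.019,0,0,-0.0063,1],[-0.052,0.123,-0.019,0,0,-0.0063,1],[-0.052,0.123,-0.019,0,0,-0.0063,1],[-0.052,0.123,-0.019,0,0,-0.0063,1]]
  ]
}}

```text
time_s: 4.95
ee_pos: [0.5553, -0.1032, 0.0253]
eef_rot: [-3.141, 0.0, -2.926]
force: [-0.9, 0.4, -1.7]
grip_width: 0.0199
grip_force: 60.0
```

```bash
python3 - <<'E'
from h import *
o=ctrl.get_obs();print(o['time_s'],o['ee_pos'],o['force'],o['grip_width'],o['grip_force'])
im,d,i=grab("top");cv2.imwrite("pics/top1.png",cv2.resize(im[150:260,225:415],None,fx=4.2,fy=4.2,interpolation=cv2.INTER_CUBIC))
im,d,i=grab("side");cv2.imwrite("pics/side1.png",cv2.resize(im[130:290,230:420],None,fx=3.5,fy=3.5,interpolation=cv2.INTER_CUBIC))
E
```

```text
4.95 [ 0.55534885 -0.10317473  0.02533365] [-0.91642963  0.3707937  -1.70128355] 0.019866306349314283 59.99750733375549
```

View pics/side1.png

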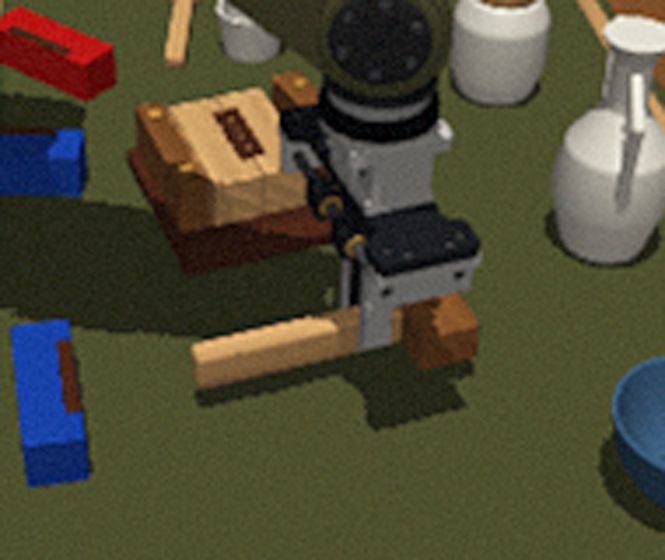

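The mallet is held level and square, with its head ahead of the butt and clear of everything. First tap.

Emit:
{"method": "arm_command", "body": {
  "plan": [
    [[0,0.009,0,0,0,0,1],[0,0.017,0,0,0,0,1],[0,0.021,0,0,0,0,1],[0,0.025,0,0,0,0,1],[0,0.029,0,0,0,0,1],[0,0.033,0,0,0,0,1],[0,0.037,0,0,0,0,1]]
  ]
}}

```text
time_s: 5.75
ee_pos: [0.5474, -0.0658, 0.025]
eef_rot: [-3.142, 0.0, -2.925]
force: [0.6, -0.1, -2.6]
grip_width: 0.0193
grip_force: 60.0
```

Scaled: -12 mm / 1000 = -0.012, 9 mm / 1000 = 0.009.

Emit:
{"method": "arm_command", "body": {
  "plan": [
    [[0,-0.006,0,0,0,0,1],[0,-0.012,0,0,0,0,1],[0,-0.012,0,0,0,0,1],[0,-0.007,0,0,0,0,1],[0,-0.003,0,0,0,0,1],[0,0.001,0,0,0,0,1],[0,0.005,0,0,0,0,1],[0,0.009,0,0,0,0,1],[0,0.012,0,0,0,0,1]]
  ]
}}

```text
time_s: 6.65
ee_pos: [0.5448, -0.0539, 0.025]
eef_rot: [-3.142, 0.0, -2.925]
force: [0.0, -0.4, -1.9]
grip_width: 0.0194
grip_force: 60.0
```

```bash
python3 - <<'E'
from h import *
o=ctrl.get_obs();print(o['time_s'],o['ee_pos'],o['force'],o['moment'])
u=np.array([-.2147,.9767,0]);print('drive coord',o['ee_pos']@u*1000,'start',np.array([.5553,-.1032,0])@u*1000)
im,d,i=grab("top");cv2.imwrite("pics/top2.png",cv2.resize(im[150:260,225:415],None,fx=4.2,fy=4.2,interpolation=cv2.INTER_CUBIC))
E
```

```text
6.65 [ 0.5448056  -0.05394028  0.02503016] [ 0.03437571 -0.37530904 -1.87081344] [-0.08756311  0.09962371  0.00491456]
drive coord -169.65323647670448 start -220.01835
```

View pics/top2.png

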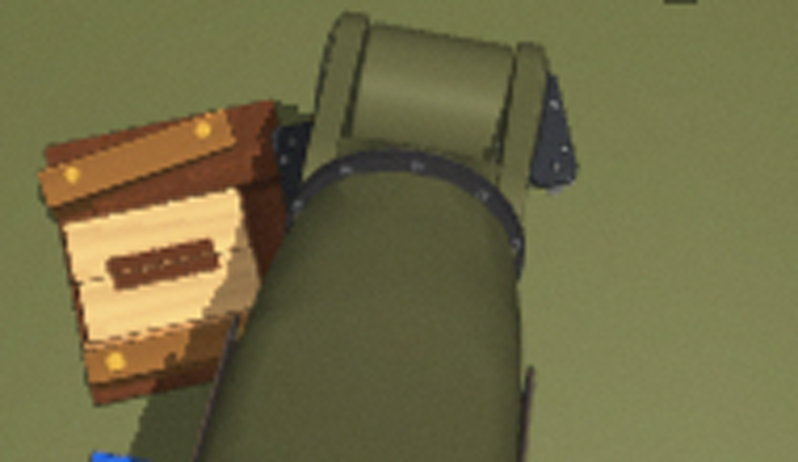

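The arm hides the butt in this view, so I'll go by force. Next tap, with a shorter stroke.

Scaled: -12 mm / 1000 = -0.012, -7 mm / 1000 = -0.007.

Emit:
{"method": "arm_command", "body": {
  "plan": [
    [[0,-0.006,0,0,0,0,1],[0,-0.012,0,0,0,0,1],[0,-0.012,0,0,0,0,1],[0,-0.007,0,0,0,0,1],[0,-0.003,0,0,0,0,1],[0,0.001,0,0,0,0,1],[0,0.005,0,0,0,0,1],[0,0.007,0,0,0,0,1]]
  ]
}}

```text
time_s: 7.5
ee_pos: [0.5432, -0.047, 0.025]
eef_rot: [3.142, -0.0, -2.925]
force: [-1.0, 0.1, -0.9]
grip_width: 0.0191
grip_force: 60.0
```

Scaled: -12 mm / 1000 = -0.012, -7 mm / 1000 = -0.007.

Emit:
{"method": "arm_command", "body": {
  "plan": [
    [[0,-0.006,0,0,0,0,1],[0,-0.012,0,0,0,0,1],[0,-0.012,0,0,0,0,1],[0,-0.007,0,0,0,0,1],[0,-0.003,0,0,0,0,1],[0,0.001,0,0,0,0,1],[0,0.004,0,0,0,0,1]]
  ]
}}

```text
time_s: 8.2
ee_pos: [0.5424, -0.0431, 0.025]
eef_rot: [-3.142, -0.0, -2.925]
force: [0.5, -0.3, -1.5]
grip_width: 0.0198
grip_force: 60.0
```

```bash
python3 - <<'E'
from h import *
o=ctrl.get_obs();print(o['time_s'],o['ee_pos'],o['force'],o['moment'])
im,d,i=grab("side");np.savez("s2.npz",im=im,d=d);cv2.imwrite("pics/side2.png",cv2.resize(im[130:230,250:400],None,fx=5,fy=5,interpolation=cv2.INTER_CUBIC))
E
```

```text
8.2 [ 0.54238766 -0.04311832  0.02499253] [ 0.54901807 -0.33693558 -1.52494001] [-0.05785669  0.08259398  0.02799132]
```

View pics/side2.png

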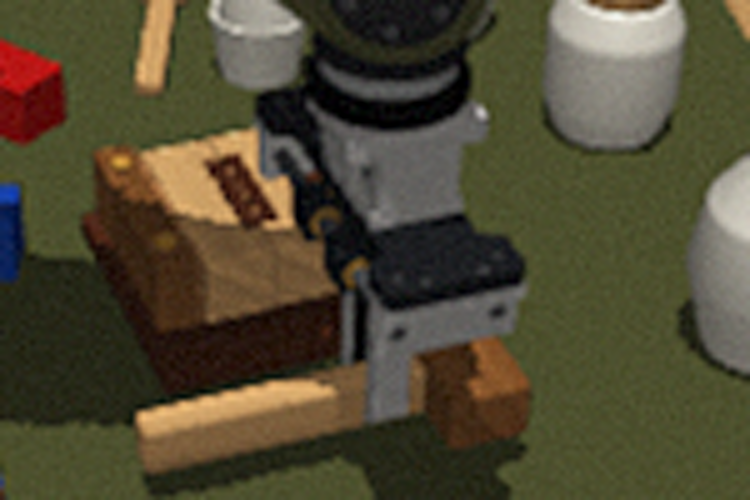

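Emit:
{"method": "arm_command", "body": {
  "plan": [
    [[0,-0.006,0,0,0,0,1],[0,-0.01,0,0,0,0,1],[0,-0.008,0,0,0,0,1],[0,-0.005,0,0,0,0,1],[0,-0.001,0,0,0,0,1],[0,0.003,0,0,0,0,1]]
  ]
}}

```text
time_s: 8.85
ee_pos: [0.5417, -0.0403, 0.025]
eef_rot: [-3.142, -0.0, -2.925]
force: [-0.5, -0.0, -2.1]
grip_width: 0.0199
grip_force: 60.0
```

Scaled: -10 mm / 1000 = -0.01, -8 mm / 1000 = -0.008.

Emit:
{"method": "arm_command", "body": {
  "plan": [
    [[0,-0.006,0,0,0,0,1],[0,-0.01,0,0,0,0,1],[0,-0.008,0,0,0,0,1],[0,-0.005,0,0,0,0,1],[0,-0.001,0,0,0,0,1],[0,0.003,0,0,0,0,1]]
  ]
}}

```text
time_s: 9.45
ee_pos: [0.5411, -0.0374, 0.025]
eef_rot: [3.142, -0.0, -2.925]
force: [-0.4, -0.2, -2.7]
grip_width: 0.0196
grip_force: 60.0
```

Scaled: -10 mm / 1000 = -0.01, -8 mm / 1000 = -0.008.

Emit:
{"method": "arm_command", "body": {
  "plan": [
    [[0,-0.006,0,0,0,0,1],[0,-0.01,0,0,0,0,1],[0,-0.008,0,0,0,0,1],[0,-0.005,0,0,0,0,1],[0,-0.001,0,0,0,0,1],[0,0.003,0,0,0,0,1]]
  ]
}}

```text
time_s: 10.05
ee_pos: [0.5404, -0.0344, 0.025]
eef_rot: [3.142, -0.0, -2.925]
force: [-0.2, -1.0, -2.3]
grip_width: 0.0196
grip_force: 60.0
```

Scaled: -10 mm / 1000 = -0.01, -8 mm / 1000 = -0.008.

Emit:
{"method": "arm_command", "body": {
  "plan": [
    [[0,-0.006,0,0,0,0,1],[0,-0.01,0,0,0,0,1],[0,-0.008,0,0,0,0,1],[0,-0.005,0,0,0,0,1],[0,-0.001,0,0,0,0,1],[0,0.003,0,0,0,0,1]]
  ]
}}

```text
time_s: 10.65
ee_pos: [0.5398, -0.0315, 0.025]
eef_rot: [-3.142, -0.0, -2.925]
force: [-0.6, -1.7, -2.5]
grip_width: 0.0196
grip_force: 60.0
```

Scaled: -10 mm / 1000 = -0.01, -8 mm / 1000 = -0.008.

Emit:
{"method": "arm_command", "body": {
  "plan": [
    [[0,-0.006,0,0,0,0,1],[0,-0.01,0,0,0,0,1],[0,-0.008,0,0,0,0,1],[0,-0.005,0,0,0,0,1],[0,-0.001,0,0,0,0,1],[0,0.003,0,0,0,0,1]]
  ]
}}

```text
time_s: 11.25
ee_pos: [0.5391, -0.0287, 0.0249]
eef_rot: [-3.141, -0.0, -2.925]
force: [-0.5, -2.8, -2.0]
grip_width: 0.0196
grip_force: 60.0
```

Scaled: -10 mm / 1000 = -0.01, -8 mm / 1000 = -0.008.

Emit:
{"method": "arm_command", "body": {
  "plan": [
    [[0,-0.006,0,0,0,0,1],[0,-0.01,0,0,0,0,1],[0,-0.008,0,0,0,0,1],[0,-0.005,0,0,0,0,1],[0,-0.001,0,0,0,0,1],[0,0.002,0,0,0,0,1]]
  ]
}}

```text
time_s: 11.85
ee_pos: [0.5387, -0.0267, 0.025]
eef_rot: [-3.141, -0.0, -2.925]
force: [-1.4, -3.2, -1.0]
grip_width: 0.0196
grip_force: 60.0
```

Scaled: -10 mm / 1000 = -0.01, -8 mm / 1000 = -0.008.

Emit:
{"method": "arm_command", "body": {
  "plan": [
    [[0,-0.006,0,0,0,0,1],[0,-0.01,0,0,0,0,1],[0,-0.008,0,0,0,0,1],[0,-0.005,0,0,0,0,1],[0,-0.001,0,0,0,0,1],[0,0.003,0,0,0,0,1]]
  ]
}}

```text
time_s: 12.45
ee_pos: [0.538, -0.0241, 0.025]
eef_rot: [-3.141, -0.0, -2.925]
force: [-1.5, -11.2, -1.3]
grip_width: 0.0195
grip_force: 60.0
```

Emit:
{"method": "arm_command", "body": {
  "plan": [
    [[0,-0.006,0,0,0,0,1],[0,-0.01,0,0,0,0,1],[0,-0.008,0,0,0,0,1],[0,-0.005,0,0,0,0,1],[0,-0.001,0,0,0,0,1],[0,0.002,0,0,0,0,1]]
  ]
}}

```text
time_s: 13.05
ee_pos: [0.5376, -0.0225, 0.025]
eef_rot: [-3.14, -0.0, -2.925]
force: [-1.2, -15.2, -0.9]
grip_width: 0.0197
grip_force: 60.0
```

Emit:
{"method": "arm_command", "body": {
  "plan": [
    [[0,-0.006,0,0,0,0,1],[0,-0.01,0,0,0,0,1],[0,-0.01,0,0,0,0,1],[0,-0.007,0,0,0,0,1],[0,-0.0035,0,0,0,0,1],[0,0,0,0,0,0,1]]
  ]
}}

```text
time_s: 13.65
ee_pos: [0.5376, -0.022, 0.025]
eef_rot: [-3.141, -0.0, -2.925]
force: [-2.3, -16.8, -0.6]
grip_width: 0.0192
grip_force: 60.0
```

Scaled: -10 mm / 1000 = -0.01, -7 mm / 1000 = -0.007.

Emit:
{"method": "arm_command", "body": {
  "plan": [
    [[0,-0.006,0,0,0,0,1],[0,-0.01,0,0,0,0,1],[0,-0.01,0,0,0,0,1],[0,-0.007,0,0,0,0,1],[0,-0.0035,0,0,0,0,1],[0,0,0,0,0,0,1]]
  ]
}}

```text
time_s: 14.25
ee_pos: [0.5376, -0.0219, 0.025]
eef_rot: [-3.141, -0.0, -2.925]
force: [-4.5, -18.0, -1.1]
grip_width: 0.0196
grip_force: 60.0
```

Two 17–18 N taps gained 0.5 mm and 0.1 mm, so the wedge is tight. Now I'll back off and lay the mallet down near where it started.

Scaled: -200 mm / 1000 = -0.2, -185 mm / 1000 = -0.185.

Emit:
{"method": "arm_command", "body": {
  "plan": [
    [[0,-0.01,0,0,0,0,1],[0,-0.03,0,0,0,0,1],[0.01,-0.065,0,0,0,0,1],[0.025,-0.105,0,0,0,0,1],[0.04,-0.145,0,0,0,0,1],[0.05,-0.185,0,0,0,0,1],[0.055,-0.2,0,0,0,0,1],[0.055,-0.2,0,0,0,0,1],[0.055,-0.2,0.008,0,0,0,1],[0.055,-0.2,0.014,0,0,0,1],[0.055,-0.2,0.016,0,0,0,1],[0.055,-0.2,0.016,0,0,0,1]]
  ]
}}

```text
time_s: 15.45
ee_pos: [0.5269, -0.2284, 0.0084]
eef_rot: [3.141, -0.001, -2.924]
force: [0.5, -0.5, -2.4]
grip_width: 0.0198
grip_force: 60.0
```

```bash
python3 - <<'E'
from h import *
o=ctrl.get_obs();print(o['time_s'],o['ee_pos'],o['eef_rot'],o['force'])
im,d,i=grab("top");P=cloud(i,d);np.savez("t3.npz",im=im,d=d)
b=[(225+x/4.2,165+y/4.2) for x,y in ((373,42),(382,88))]
im2=im[150:260,225:415];cv2.imwrite("pics/top3.png",cv2.resize(im2,None,fx=4.2,fy=4.2,interpolation=cv2.INTER_CUBIC))
E
```

```text
15.45 [ 0.52692137 -0.22838838  0.0084473 ] [ 3.14096192e+00 -7.47382994e-04 -2.92423001e+00] [ 0.49718894 -0.5394512  -2.36964726]
```

View pics/top3.png

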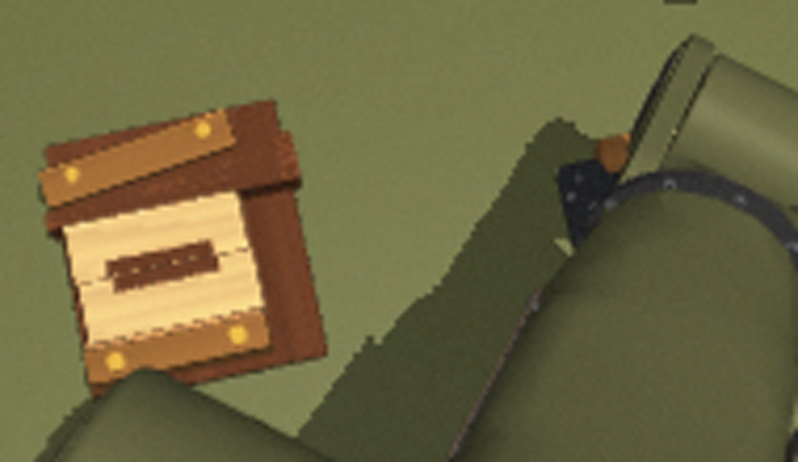

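The wedge is now deep in the frame, with its butt at about (290,160) near the plate edge, and the frame is otherwise unchanged. I'll set the mallet down the last 2 mm and release it.

Scaled: 2 mm / 1000 = 0.002, 1 mm / 1000 = 0.001.

Emit:
{"method": "arm_command", "body": {
  "plan": [
    [[0,0,0.001,0,0,0,1],[0,0,0.002,0,0,0,1],[0,0,0.002,0,0,0,1]]
  ]
}}

```text
time_s: 15.8
ee_pos: [0.527, -0.2293, 0.007]
eef_rot: [-3.142, 0.0, -2.925]
force: [-0.4, -0.3, -2.2]
grip_width: 0.0193
grip_force: 60.0
```

Scaled: 1 mm / 1000 = 0.001, 0.5 mm / 1000 = 0.0005.

Emit:
{"method": "arm_command", "body": {
  "plan": [
    [[0,0,0.0005,0,0,0,1],[0,0,0.001,0,0,0,1],[0,0,0.001,0,0,0,1]]
  ]
}}

```text
time_s: 16.1
ee_pos: [0.527, -0.2293, 0.006]
eef_rot: [3.142, 0.0, -2.925]
force: [0.3, -0.4, -2.1]
grip_width: 0.0198
grip_force: 60.0
```

Emit:
{"method": "arm_command", "body": {
  "plan": [
    [[0,0,0,0,0,0,0.3],[0,0,0,0,0,0,0],[0,0,0,0,0,0,-0.5],[0,0,0,0,0,0,-1],[0,0,0,0,0,0,-1],[0,0,0,0,0,0,-1],[0,0,0,0,0,0,-1],[0,0,0,0,0,0,-1],[0,0,0,0,0,0,-1],[0,0,0,0,0,0,-1]]
  ]
}}

```text
time_s: 17.1
ee_pos: [0.527, -0.2293, 0.006]
eef_rot: [3.142, -0.0, -2.925]
force: [-1.2, 0.3, 0.3]
grip_width: 0.0933
grip_force: 0.0
```

Scaled: -220 mm / 1000 = -0.22, -210 mm / 1000 = -0.21.

Emit:
{"method": "arm_command", "body": {
  "plan": [
    [[0,0,-0.01,0,0,0,-1],[0,0,-0.04,0,0,0,-1],[0,0,-0.08,0,0,0,-1],[0,0,-0.13,0,0,0,-1],[0,0,-0.18,0,0,0,-1],[0.06,-0.04,-0.21,0,0,0,-1],[0.1,-0.08,-0.22,0,0,0,-1],[0.12,-0.12,-0.22,0,0,0,-1],[0.12,-0.12,-0.22,0,0,0,-1],[0.12,-0.12,-0.22,0,0,0,-1]]
  ]
}}

```text
time_s: 18.1
ee_pos: [0.4347, -0.374, 0.2271]
eef_rot: [-3.14, -0.0, -2.933]
force: [-0.4, 0.5, -0.5]
grip_width: 0.0941
grip_force: 0.0
```

```bash
python3 - <<'E'
from h import *
o=ctrl.get_obs();print(o['time_s'],o['ee_pos'],o['joint_vel'].round(3))
im,d,i=grab("side");cv2.imwrite("pics/side4.png",im)
D=np.load("side0.npz")
P=cloud(i,d);Z=P[...,2]
m=np.zeros(Z.shape,np.uint8);m[235:295,270:375]=(Z[235:295,270:375]>.012);w=P[m>0]
print(len(w),np.percentile(w[:,2],[50,99]),cv2.minAreaRect((w[:,:2]*1000).astype(np.float32)))
E
```

```text
18.1 [ 0.43469228 -0.3740288   0.22707137] [ 0.069 -0.007  0.038  0.011 -0.01  -0.019]
2117 [0.03477664 0.7161339 ] ((417.66290283203125, -492.874267578125), (711.599365234375, 183.68524169921875), 70.19902801513672)
```

View pics/side4.png

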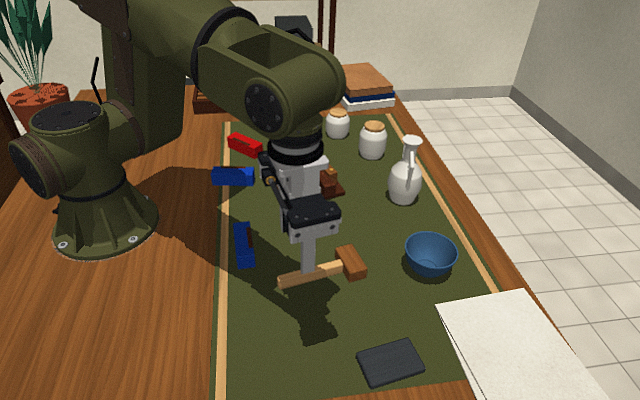

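The mallet lies flat at (325,268), the arm is clear, and the bystanders are where they were.

Emit:
{"method": "arm_command", "body": {
  "plan": [
    [[0,0,0,0,0,0,-1],[0,0,0,0,0,0,-1],[0,0,0,0,0,0,-1]]
  ]
}}

```text
time_s: 18.45
ee_pos: [0.4368, -0.3706, 0.2261]
eef_rot: [-3.141, -0.001, -2.925]
force: [-1.0, -0.7, -0.2]
grip_width: 0.094
grip_force: 0.0
```

```bash
python3 -c "
from station import ctrl
print(ctrl.hand_in())"
```

```text
the job is handed in; nothing more can be done
None
```

The job is handed in at 18.5 s: 14 separate mallet taps drove the wedge tight (the last reached about 18 N and gained 0.1 mm), and the mallet lies flat on the table, released and clear of the frame; I gripped at 60 N, the gripper's limit, not the advised 100 N, and saw no slip.

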